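# Dispense one tissue cassette and slide it to its specimen

## Robot

A 6-joint arm with a two-finger parallel gripper is mounted at the origin on a cart in front of the work surface, level with it; the furniture and walls round the work are solid. World frame = base frame: x ahead of the robot, y to its left, z up, the work surface at z = 0. Lengths are in m, angles in rad, forces in N, time in s.
With the tool pointing down it reaches from about 0.3 to 0.875 m from the base axis. Payload 4.2 kg.
Tool frame: the origin (TCP) lies midway between the tips of the shut fingers; the grasp point (between the pads) lies 19 mm behind it; z points along the fingers, y is the line along which they close (so a half turn about z gives the same grasp; the last joint's range is limited). The gripper opens to 85 mm and grips with 20 to 120 N. Pads are 22 mm wide; open, the fingers measure 114 mm over their backs; the gripper's body (76 mm by 85 mm) begins 54 mm behind the grasp point. The pads swing forward as they close: fully open they stand 13 mm farther back than shut.
Start: joints at [1.186, 0.32, 1.565, -0, 1.257, -0.02], TCP at [0.205, 0.537, 0.193] pointing down, gripper open.
Joint ranges: [-3.11, 3.11], [-0.84, 2.01], [0.21, 2.61], [-1.34, 4.49], [0.05, 2.63], [-2.56, 2.56]. Speed limits (rad/s): [2.57, 2.57, 3.14, 3.14, 3.14, 3.14].

## Interface

Orientations are given as a unit quaternion [x, y, z, w].
In Python, from workcell import arm gives the robot as it stands. The module is installed in compiled form; this text tells all that it offers.
- The arm moves only by the tool play_rows, never from a script. Its argument "rows" is a list that holds one entry, the list of rows, each a list of 7 numbers: the shift along the tool's x, y, z as a fraction of full scale, then the turn, a rotation vector about the tool's x, y, z as a fraction of full scale, then the closure, from -1 (fully open) to 1 (shut), so that 0 is half open. In form: [[[tx, ty, tz, rx, ry, rz, gripper], ...]]. A call has 1 to 12 rows; each row is the pose to reach, as a shift and turn from the pose commanded when the call began, along the tool's axes at that moment, turning the shorter way round; what a row does not reach only later rows make up. Full scale, the value 1, is 0.2 m for a shift and 180 degrees for a turn. A row lasts 1/8 s, in which the tool goes at most 62.5 mm and 10.7 degrees, less where a joint would pass 70% of its speed; a pose out of reach is approached as far as the arm can. A call with a number of a shift or a turn outside -1 to 1 is refused whole. A call with a gripper value outside its range is refused whole. The fingers move at their own pace and stop on an object; "newtons" is the grip in N (left out, the last holds). Time passes only in rows, so rows that repeat a pose let the fingers close. It gives the time, the measured TCP pose, the force, the opening and the grip force at its end, in the units of the state.
- arm.observe(): the state, without advancing time (a new reading comes with each control period).
- arm.read_camera(name): name is "side" or "top"; returns the picture (384x512x3 uint8, blue, green, red); there is no depth.
- arm.camera_params(name): a dict with "intrinsics" (3x3 intrinsics, pixels), "extrinsics" (4x4, takes a point from world to camera coordinates). Camera axes: x right, y down, z forward; pixel columns grow to the right and rows downward; lengths in m; the calibration is good to about 2 mm. A picture is of the moment at which its call begins. camera_params takes no time and is no camera call.
- arm.hand_in(): hands the job in; it is judged then, once.
The state is a dict: "time": time; "q": joint angles; "joint_vel": joint speeds; "effort": joint torques, N m; "eef_pos": TCP position; "eef_rot": TCP orientation; "ft_force": force on the tool from outside, world axes, zero at the start; "wrist_torque": the same for the moment, N m; "grip_width": finger opening in m; "finger_force": force on a finger pad.
Only numpy, scipy, OpenCV 4.12 (cv2) and the standard library are available. Lean on these libraries where they do the work, as an engineer would, in place of code of your own. Each camera call takes 0.05 s, during which the arm holds its last target. There are 200 camera calls.

## Task

Get one tissue cassette ready for the specimen in the red-capped cup: press the dispenser's blue plunger all the way down once and let it come fully back up, so that a single pink cassette drops onto the delivery tray. Then, with the fingertips only, gently push that cassette along the tray to the end on the side where the cup stands, until it is up against the end stop, and leave it lying flat there. Do not pick anything up, and leave the cup, the stain bottle and the marker where they are.

Things in the scene. Friction and masses are not known exactly. Their poses are not given: they have to be found in the camera images.
- dispenser: White and grey cassette dispenser with a steel tray, fixed to the bench, may stand turned. Origin: at bench level under the middle of the delivery tray's lane; +x to its back (away from the robot), +y along the lane to the left, z up; all mm below are in this frame. Tray: floor at z = 8, lane 36 wide (x -18 to 18) between a front lip (top at z = 18) and back rails (top at z = 15).
- lane_left_end (a point): Middle of the lane floor at the inner face of the left end stop: x = 0, y = +112, z = 8. The stop is 6 thick, its top at z = 20.
- lane_right_end (a point): The same at the right end stop: x = 0, y = -112, z = 8.
- chute_foot (a point): Foot of the chute (x = 18, y = 0, z = 8). The chute is 46 wide and climbs to x = 68, z = 42 at the magazine's mouth; a clear hood covers it from x = 22 (its top at z = 38) to x = 59 (z = 62). The ejected cassette slides down it by itself and comes to lie flat in the lane near y = 0.
- magazine_top (a point): Middle of the open top of the magazine shaft: x = 86, y = 0, z = 114 (outside x 68 to 104, y -24 to 24). Behind it is the drive housing with the plunger (x 103 to 168, y -31 to 31, top at z = 110). One full plunger stroke makes a shuttle push out the lowest cassette; as the plunger rises the stack drops by one (7).
- plunger_top (a point): Middle of the top of the blue mushroom-shaped plunger cap (36 mm across), at x = 136, y = 0 in the dispenser's frame, 140 mm above the bench when up; it moves with the plunger, straight down.
- plunger (a joint): Plunger travel in m: 0 up, 0.020 fully down at a hard stop. A spring pushes it back up: about 2.5 N at the start, 6.5 N at the bottom; lightly damped.
- cassette_1: The lowest cassette of the stack, the one that is ejected: pink plastic tissue cassette with slotted top, 28 x 40 x 7 mm (its x, y, z), 10 g, slippery. Origin in the middle of its underside. At the start at x = 86, z = 42 in the dispenser's frame, its long side along the lane; when it lies against an end stop its origin is at y = +92 or -92.
- cassette_2: The next cassette, alike, right above the first. Origin in the middle of its underside; it must stay in the magazine.
- cassette_6: The top cassette of the stack of six, alike. Origin in the middle of its underside; it must stay in the magazine.
- specimen_cup: Specimen cup with clear labelled body and red screw cap, 60 mm wide, 66 mm high, loose, standing behind the left or right half of the tray (about 105 mm to the side and 85 mm behind the lane's middle). Origin in the middle of its underside. The side it is on (sign of y in the dispenser's frame) is the end to use.
- stain_bottle: Brown stain bottle with a black cap and a purple band, 52 mm wide, 117 mm high, standing loose on the side where the cup is not. Origin in the middle of its underside.
- label_marker: White marker pen with a black cap, 130 mm long, 14 mm thick, lying loose on the bench in front of the tray, long side along y. Origin in the middle of its underside.

How it is judged:
On the way, in this order (a step that is already met when the one before it is completed fails the run):
1. the plunger is pressed all the way down (value of joint plunger above 0.0175 m), for 0.05 s.
2. the plunger is fully up again and one cassette lies in the middle of the delivery lane (value of joint plunger below 0.003 m and z of cassette_1 in the frame of dispenser below 0.011 m and x of cassette_1 in the frame of dispenser between -0.008 and 0.008 m and y of cassette_1 in the frame of dispenser between -0.04 and 0.04 m), for 0.2 s.
At the end, for the whole second after the job is handed in: One cassette lies flat and at rest in the delivery lane, within 6 mm of the end stop on the side of the specimen cup; the plunger is up (within 3 mm) and the five other cassettes are in the magazine, lowered by one (z of cassette_1 in the frame of dispenser below 0.011 m and x of cassette_1 in the frame of dispenser between -0.008 and 0.008 m and angle between cassette_1's own z axis and vertical below 0.1 rad and linear speed of cassette_1 below 0.02 m/s and value of joint plunger below 0.003 m and ((y of specimen_cup in the frame of dispenser above 0 m and y of cassette_1 in the frame of dispenser above 0.086 m) or (y of specimen_cup in the frame of dispenser below 0 m and y of cassette_1 in the frame of dispenser below -0.086 m)) and z of cassette_2 in the frame of dispenser below 0.047 m and x of each of cassette_2, cassette_6 in the frame of dispenser above 0.078 m and z of cassette_6 in the frame of dispenser above 0.065 m); the robot touches nothing.
It fails at once if a second cassette is pushed out of the magazine (pressed more than once) (x of cassette_2 in the frame of dispenser below 0.072 m).
It fails at once if a cassette is taken out of the top of the magazine (z of cassette_6 in the frame of dispenser above 0.107 m or x of cassette_6 in the frame of dispenser below 0.072 m).
It fails at once if the cassette is lifted off the tray or carried away (z of cassette_1 in the frame of dispenser above 0.055 m or (x of cassette_1 in the frame of dispenser below 0.015 m and z of cassette_1 in the frame of dispenser above 0.026 m) or x of cassette_1 in the frame of dispenser below -0.025 m).
It fails at once if the cassette is squeezed or jammed with more than 40 N (contact force between the fingers and cassette_1 above 40 N).
It fails at once if the cup, the stain bottle or the marker is moved more than 15 mm (distance of any of specimen_cup, stain_bottle, label_marker from where it was at the start of the episode above 0.015 m).
It also fails if it takes over 40 s, if anything falls off the work surface, if the arm or the gripper's body presses on something with over 40 N, if the wrist force passes 120 N, or if a joint passes its speed limit or range.

## Working session

There is one attempt and no reset: what is moved stays moved. The work goes in short steps, Python scripts to look and compute and a tool call to move; the robot and the scene stay as the last step left them, time stands still between calls to the robot, and variables do not carry over. Pictures are saved under pics/ and viewed, at most 10 in all, crops included, and the job is handed in when it is done.

Besides the shell and the picture viewer there is one more tool, called after ">>>" by a JSON object that holds its "fn" and its "kwargs", one argument or row to a line. play_rows: Moves the arm, as the interface text tells. Its arguments: {"type":"object","properties":{"rows":{"type":"array"},"newtons":{"type":"number"}},"required":["rows"]}

```bash
mkdir -p pics
python3 - <<'E'
from workcell import arm
import cv2, numpy as np
np.set_printoptions(precision=4,suppress=True)
s=arm.observe(); print(s['time'],s['eef_pos'],s['eef_rot'],s['grip_width'])
for n in('top','side'):
    cv2.imwrite(f'pics/{n}0.png',arm.read_camera(n)); p=arm.camera_params(n); print(n,p['intrinsics'],p['extrinsics'])
E
```

```text
0.0 [0.2049 0.5367 0.1924] [ 0.1814  0.9834 -0.0009 -0.0002] 0.08536899317907376
top [[492.1689   0.     264.412 ]
 [  0.     492.1689 183.116 ]
 [  0.       0.       1.    ]] [[ 0.0252 -0.9995 -0.021   0.0318]
 [-0.9962 -0.0234 -0.0841  0.5318]
 [ 0.0836  0.0231 -0.9962  0.975 ]
 [ 0.      0.      0.      1.    ]]
side [[384.1816   0.     255.5877]
 [  0.     384.1816 193.3292]
 [  0.       0.       1.    ]] [[-0.9772 -0.2111 -0.0247  0.5412]
 [-0.0757  0.4541 -0.8878  0.137 ]
 [ 0.1986 -0.8656 -0.4597  0.8205]
 [ 0.      0.      0.      1.    ]]
```

View pics/top0.png

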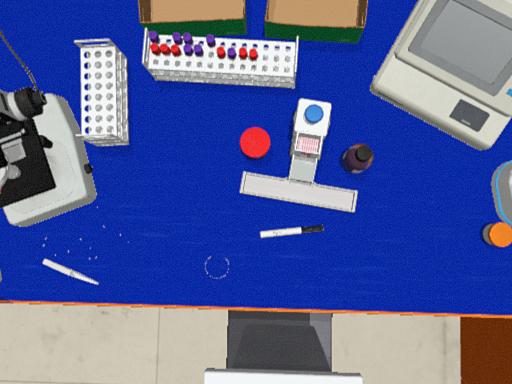

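View pics/side0.png

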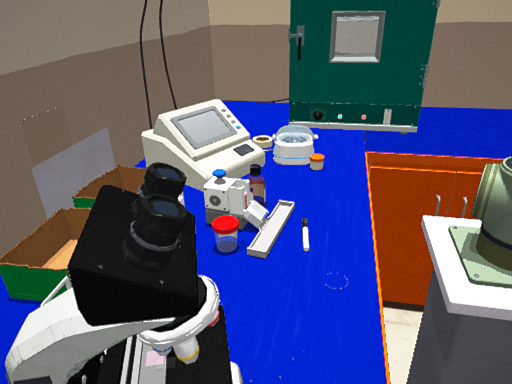

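The top view shows the dispenser turned a little, with its blue plunger at (314,114), its tray running from (242,180) to (356,202) and the marker at (292,231). The red cup at (255,142) stands at the left (+y) end, and the bottle is at (358,158) on the right. The side view agrees.

```bash
cat > h.py <<'E'
from workcell import arm
import cv2, numpy as np
np.set_printoptions(precision=4,suppress=True)
def ray(n,uv,z):
    p=arm.camera_params(n);K=np.array(p['intrinsics']);T=np.array(p['extrinsics'])
    R,t=T[:3,:3],T[:3,3]; c=-R.T@t; d=R.T@np.linalg.solve(K,[uv[0],uv[1],1.]); return c+d*(z-c[2])/d[2]
def proj(n,P):
    p=arm.camera_params(n);q=np.array(p['extrinsics'])@[*P,1]; q=np.array(p['intrinsics'])@q[:3]; return q[:2]/q[2]
def blob(m):
    n,l,s,c=cv2.connectedComponentsWithStats(m.astype(np.uint8)); i=1+np.argmax(s[1:,4]); return c[i],s[i],l==i
E
python3 - <<'E'
from h import *
im=cv2.imread('pics/top0.png'); hsv=cv2.cvtColor(im,cv2.COLOR_BGR2HSV)
print('hsv bench',hsv[250,300],'plunger',hsv[114,314])
def roi(m,x0,y0,x1,y1):
    o=np.zeros_like(m);o[y0:y1,x0:x1]=m[y0:y1,x0:x1];return o
b,g,r=[im[...,i].astype(int) for i in range(3)]
c,s,_=blob(roi((b>g+40)&(g>60),298,98,330,130)); P=ray('top',c,.138); print('plunger',c,s,P)
c,s,_=blob(roi((r>150)&(g<80)&(b<80),230,120,275,165)); print('cup',c,s,ray('top',c,.066))
m=roi((r>90)&(abs(r-g)<40),234,165,365,218)
_,s,L=blob(m); pts=np.argwhere(L)[:,::-1].astype(np.float32)
W=np.array([ray('top',p,.018)[:2] for p in pts],np.float32)
# exclude chute side by taking the front edge: per column lowest row
u=np.arange(250,350); v=np.array([pts[pts[:,0]==k,1].max() for k in u]); k=np.polyfit(u,v,1)
a=ray('top',(250,np.polyval(k,250)+.5),.018);e=ray('top',(350,np.polyval(k,350)+.5),.018)
d=(a-e)[:2]/np.linalg.norm((a-e)[:2]); yaw=np.arctan2(-d[0],d[1]); print('yaw',yaw,np.degrees(yaw))
ex=np.array([np.cos(yaw),np.sin(yaw)]);ey=np.array([-np.sin(yaw),np.cos(yaw)])
pr=W@ey; px=W@ex; print('len',np.ptp(pr),'mid y',(pr.max()+pr.min())/2,'front x',a[:2]@ex,'xrange',px.min(),px.max())
O=P[:2]-.136*ex; print('origin from plunger',O, 'its y',O@ey,'its x',O@ex)
for n,q in dict(left=(0,.112,.008),right=(0,-.112,.008),mag=(.086,0,.114),plg=(.136,0,.14)).items():
    w=np.r_[O+q[0]*ex+q[1]*ey,q[2]]; print(n,w,proj('top',w),proj('side',w))
c,s,M=blob(roi((b>g+40)&(g>60)&(r<100),0,0,1,1)|False) if 0 else (0,0,0)
E
```

```text
hsv bench [115 240 166] plunger [106 166 221]
plunger [313.5    113.4091] [305 105  18  18 264] [ 0.6499 -0.0436  0.138 ]
cup [254.6808 142.224 ] [240 128  30  29 683] [0.6069 0.0648 0.066 ]Traceback (most recent call last):
  File "<stdin>", line 11, in <module>
  File "h.py", line 5, in ray
    p=arm.camera_params(n);K=np.array(p['intrinsics']);T=np.array(p['extrinsics'])
ValueError: time passes only in moves, steps and waits
```

```bash
cat > h.py <<'E'
from workcell import arm
import cv2, numpy as np
np.set_printoptions(precision=4,suppress=True)
C={n:[np.array(arm.camera_params(n)[k]) for k in('intrinsics','extrinsics')] for n in('top','side')}
def ray(n,uv,z):
    K,T=C[n]; R,t=T[:3,:3],T[:3,3]; c=-R.T@t; d=R.T@np.linalg.solve(K,[uv[0],uv[1],1.]); return c+d*(z-c[2])/d[2]
def proj(n,P):
    K,T=C[n]; q=K@(T@[*P,1])[:3]; return q[:2]/q[2]
def blob(m):
    n,l,s,c=cv2.connectedComponentsWithStats(m.astype(np.uint8)); i=1+np.argmax(s[1:,4]); return c[i],s[i],l==i
def roi(m,x0,y0,x1,y1):
    o=np.zeros_like(m);o[y0:y1,x0:x1]=m[y0:y1,x0:x1];return o
E
python3 - <<'E'
from h import *
im=cv2.imread('pics/top0.png')
b,g,r=[im[...,i].astype(int) for i in range(3)]
c,s,_=blob(roi((b>g+40)&(g>60),298,98,330,130)); P=ray('top',c,.138)
m=roi((r>90)&(abs(r-g)<40),234,165,365,218)
_,s,L=blob(m); pts=np.argwhere(L)[:,::-1].astype(np.float32)
W=np.array([ray('top',p,.018)[:2] for p in pts],np.float32)
u=np.arange(250,350); v=np.array([pts[pts[:,0]==k,1].max() for k in u]); k=np.polyfit(u,v,1)
a=ray('top',(250,np.polyval(k,250)+.5),.018);e=ray('top',(350,np.polyval(k,350)+.5),.018)
d=(a-e)[:2]/np.linalg.norm((a-e)[:2]); yaw=np.arctan2(-d[0],d[1]); print('yaw',yaw,np.degrees(yaw))
ex=np.array([np.cos(yaw),np.sin(yaw)]);ey=np.array([-np.sin(yaw),np.cos(yaw)])
pr=W@ey; px=W@ex; print('len',np.ptp(pr),'mid y',(pr.max()+pr.min())/2,'front x',a[:2]@ex)
O=P[:2]-.136*ex; print('origin from plunger',O,'its y',O@ey,'its x',O@ex)
s2=cv2.imread('pics/side0.png'); b,g,r=[s2[...,i].astype(int) for i in range(3)]
c,s,_=blob(roi((b>g+40)&(g>60),208,165,232,182)); print('side plunger px',c,s)
for n,q in dict(left=(0,.112,.008),right=(0,-.112,.008),mag=(.086,0,.114),plg=(.136,0,.138)).items():
    w=np.r_[O+q[0]*ex+q[1]*ey,q[2]]; print(n,w,proj('top',w),proj('side',w))
E
```

```text
yaw -0.14679206353259536 -8.410565706433955
len 0.2378347993028519 mid y 0.0520505425052753 front x 0.49102028295832184
origin from plunger [ 0.5153 -0.0237] its y 0.05193471843861148 its x 0.5132594148980134
side plunger px [218.5395 171.9737] [212 169  14   7  76]
left [0.5317 0.0871 0.008 ] [244.014  182.8312] [256.9483 251.9575]
right [ 0.499  -0.1345  0.008 ] [351.8366 201.3341] [286.0261 204.9132]
mag [ 0.6004 -0.0363  0.114 ] [308.0747 142.5593] [238.57   182.4343]
plg [ 0.6499 -0.0436  0.138 ] [313.5    113.4091] [218.9617 170.6977]
```

>>> {"fn": "play_rows", "kwargs": {
  "rows": [
    [[-0.76,-0.73,0,0,0,-0.07,1],[-0.76,-0.73,0,0,0,-0.07,1],[-0.76,-0.73,0,0,0,-0.07,1],[-0.76,-0.73,0,0,0,-0.07,1],[-0.76,-0.73,0,0,0,-0.07,1],[-0.76,-0.73,0,0,0,-0.07,1]]
  ]
}}

```text
time: 0.85
eef_pos: [0.2949, 0.3472, 0.1932]
eef_rot: [0.072, 0.997, 0.0, -0.0]
ft_force: [-0.6, -0.0, -0.2]
grip_width: 0.0003
finger_force: 0.0
```

```bash
cat > st.py <<'E'
from h import *
from scipy.spatial.transform import Rotation as Ro
yaw=-.1468; O=np.array([.5153,-.0237,0]); RD=Ro.from_euler('z',yaw).as_matrix()
def w2d(p): return RD.T@(np.asarray(p)-O)
def d2w(p): return O+RD@np.asarray(p)
if __name__=='__main__':
    s=arm.observe(); R=Ro.from_quat(s['eef_rot']).as_matrix()
    print('t %.2f'%s['time'],'tcp_d mm',1e3*w2d(s['eef_pos']),'tool axes in disp',(RD.T@R).round(3).T.tolist(),'F',s['ft_force'],'w',s['grip_width'])
E
python3 st.py
```

```text
t 0.85 tcp_d mm [-272.287   334.646   193.1508] tool axes in disp [[-1.0, -0.002, 0.0], [-0.002, 1.0, 0.0], [-0.0, 0.0, -1.0]] F [-0.5762 -0.0055 -0.1532] w 0.0003430290092708883
```

>>> {"fn": "play_rows", "kwargs": {
  "rows": [
    [[-0.46,-0.92,0,0,0,0,1],[-0.46,-0.92,0,0,0,0,1],[-0.46,-0.92,0,0,0,0,1],[-0.46,-0.92,0,0,0,0,1],[-0.46,-0.92,0,0,0,0,1]]
  ]
}}

```text
time: 1.48
eef_pos: [0.3599, 0.1513, 0.1932]
eef_rot: [0.073, 0.997, 0.0, -0.0]
ft_force: [-0.1, 0.9, 0.7]
grip_width: -0.0001
finger_force: 0.0
```

>>> {"fn": "play_rows", "kwargs": {
  "rows": [
    [[-0.84,-0.75,0,0,0,0,1],[-0.84,-0.75,0,0,0,0,1],[-0.84,-0.75,0,0,0,0,1],[-0.84,-0.75,0,0,0,0,1],[-0.84,-0.75,0,0,0,0,1],[-0.84,-0.75,0,0,0,0,1]]
  ]
}}

```text
time: 2.22
eef_pos: [0.5038, -0.0197, 0.1927]
eef_rot: [0.071, 0.997, 0.0, -0.001]
ft_force: [-0.1, 0.0, 1.0]
grip_width: 0.0
finger_force: 0.0
```

>>> {"fn": "play_rows", "kwargs": {
  "rows": [
    [[-0.74,0,0,0,0,0,1],[-0.74,0,0,0,0,0,1],[-0.74,0,0,0,0,0,1],[-0.74,0,0,0,0,0,1],[-0.74,0,0.12,0,0,0,1],[-0.74,0,0.12,0,0,0,1]]
  ]
}}

```text
time: 2.98
eef_pos: [0.6477, -0.0413, 0.1679]
eef_rot: [0.072, 0.997, 0.0, -0.002]
ft_force: [-0.3, 1.0, 0.2]
grip_width: 0.0002
finger_force: 0.0
```

```bash
python3 st.py
python3 - <<'E'
from h import *
a=arm.read_camera('side')[130:270,170:320]; b=arm.read_camera('top')[70:210,230:380]
cv2.imwrite('pics/a1.png',cv2.resize(np.hstack([a,b]),None,fx=2.6,fy=2.6))
E
```

```text
t 2.98 tcp_d mm [133.5698   1.986  167.9143] tool axes in disp [[-1.0, -0.003, 0.005], [-0.003, 1.0, 0.0], [-0.005, 0.0, -1.0]] F [-0.3181  1.0387  0.2241] w 0.00024713779734436157
```

View pics/a1.png

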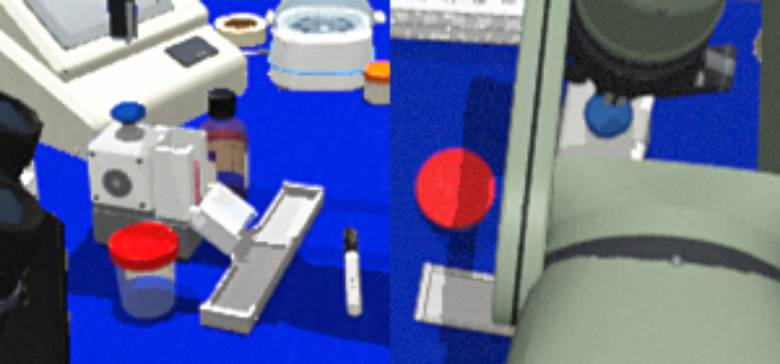

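The fingertips are centred over the blue cap in both views, so I can press.

>>> {"fn": "play_rows", "kwargs": {
  "rows": [
    [[0,-0.01,0.1,0,0,0,1],[0,-0.01,0.15,0,0,0,1],[0,-0.01,0.19,0,0,0,1],[0,-0.01,0.22,0,0,0,1],[0,-0.01,0.24,0,0,0,1],[0,-0.01,0.24,0,0,0,1],[0,-0.01,0.24,0,0,0,1]]
  ]
}}

```text
time: 3.95
eef_pos: [0.6505, -0.0448, 0.1215]
eef_rot: [0.072, 0.997, 0.0, 0.0]
ft_force: [0.1, 0.0, -0.1]
grip_width: 0.0002
finger_force: 0.0
```

```bash
python3 st.py
python3 - <<'E'
from h import *
a=arm.read_camera('side')[130:270,170:320]
cv2.imwrite('pics/a2.png',cv2.resize(a,None,fx=4,fy=4))
E
```

```text
t 3.95 tcp_d mm [136.8377  -1.1312 121.5129] tool axes in disp [[-1.0, -0.002, -0.001], [-0.002, 1.0, 0.0], [0.001, 0.0, -1.0]] F [ 0.1099  0.0412 -0.0535] w 0.000179352352492528
```

View pics/a2.png

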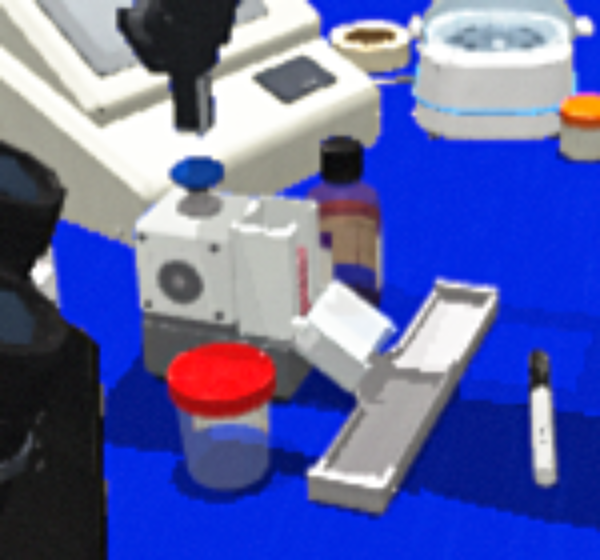

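The side picture shows the fingertips near (218,163) in full-frame pixels, still clear above the cap top at about (219,170). The force is also zero. So the real tip is higher than the reported TCP, and I'll check that against projections.

Run:
```python
from st import *
s=arm.observe(); print(s['q'],s['grip_width'])
p=np.array(s['eef_pos']); print('tcp proj',proj('top',p),proj('side',p))
for dz in(.0,.01,.02,.03,.04): q=p+[0,0,dz]; print(dz,proj('side',q),proj('top',q))
for z in(.14,.138): print('cap',proj('side',d2w([.136,0,z])))
t=arm.read_camera('top'); sd=arm.read_camera('side')
a=t[85:135,285:345]; b=sd[140:190,190:250]
cv2.imwrite('pics/a3.png',cv2.resize(np.hstack([a,b]),None,fx=6.5,fy=6.5,interpolation=cv2.INTER_CUBIC))
```

```text
[-0.0865  0.4876  1.4822  0.0001  1.1712 -1.5125] 1.182568611824172e-05
tcp proj [313.4818 115.0962] [219.3269 176.6785]
0.0 [219.3269 176.6785] [313.4818 115.0962]
0.01 [219.0451 172.921 ] [313.9112 113.8795]
0.02 [218.7605 169.1261] [314.3503 112.6355]
0.03 [218.473  165.2933] [314.7993 111.3633]
0.04 [218.1827 161.4219] [315.2587 110.0619]
cap [218.9196 169.9362]
cap [218.9766 170.6978]
```

View pics/a3.png

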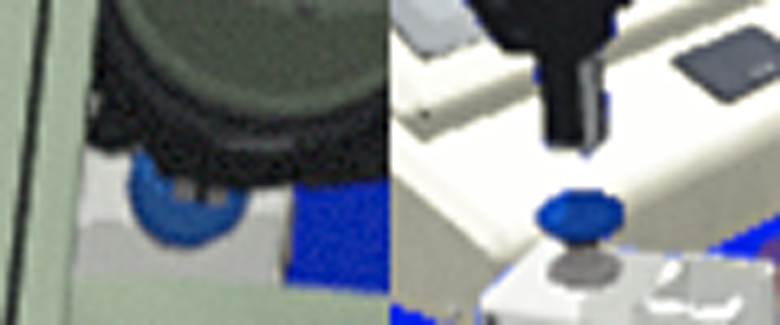

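>>> {"fn": "play_rows", "kwargs": {
  "rows": [
    [[0,0.005,0.03,0,0,0,1],[0,0.005,0.06,0,0,0,1],[0,0.005,0.07,0,0,0,1],[0,0.005,0.07,0,0,0,1],[0,0.005,0.07,0,0,0,1]]
  ]
}}

```text
time: 4.72
eef_pos: [0.6505, -0.0438, 0.1073]
eef_rot: [0.072, 0.997, 0.0, 0.0]
ft_force: [0.1, 0.2, -0.2]
grip_width: 0.0002
finger_force: 0.0
```

>>> {"fn": "play_rows", "kwargs": {
  "rows": [
    [[0,0,0.01,0,0,0,1],[0,0,0.02,0,0,0,1],[0,0,0.02,0,0,0,1],[0,0,0.02,0,0,0,1]]
  ]
}}

```text
time: 5.22
eef_pos: [0.6504, -0.0438, 0.1032]
eef_rot: [0.072, 0.997, 0.0, 0.0]
ft_force: [-0.1, -0.6, 0.3]
grip_width: -0.0
finger_force: 0.0
```

>>> {"fn": "play_rows", "kwargs": {
  "rows": [
    [[0,0,0.01,0,0,0,1],[0,0,0.01,0,0,0,1],[0,0,0.01,0,0,0,1]]
  ]
}}

```text
time: 5.6
eef_pos: [0.6507, -0.0438, 0.1016]
eef_rot: [0.072, 0.997, 0.0, 0.0]
ft_force: [0.1, 0.5, 2.8]
grip_width: 0.0002
finger_force: 1.0
```

>>> {"fn": "play_rows", "kwargs": {
  "rows": [
    [[0,0,0.01,0,0,0,1],[0,0,0.01,0,0,0,1],[0,0,0.01,0,0,0,1]]
  ]
}}

```text
time: 5.98
eef_pos: [0.6506, -0.0439, 0.0993]
eef_rot: [0.072, 0.997, 0.0, 0.0]
ft_force: [0.2, 0.2, 2.9]
grip_width: -0.0
finger_force: 1.2
```

Run:
```python
from st import *
s=arm.observe(); print(s['eef_pos'],s['ft_force'])
sd=arm.read_camera('side'); b=sd[140:200,190:250]
g=b.astype(int); m=(g[...,0]>g[...,1]+40)&(g[...,1]>60)
c,st_,_=blob(roi(m,18,20,45,45)); print('cap blob',c+[190,140],st_)
cv2.imwrite('pics/a4.png',cv2.resize(b,None,fx=7,fy=7,interpolation=cv2.INTER_CUBIC))
```

```text
[ 0.6506 -0.0439  0.0993] [0.2345 0.2088 2.8661]
cap blob [217.3409 174.0682] [22 32 12  6 44]
```

View pics/a4.png

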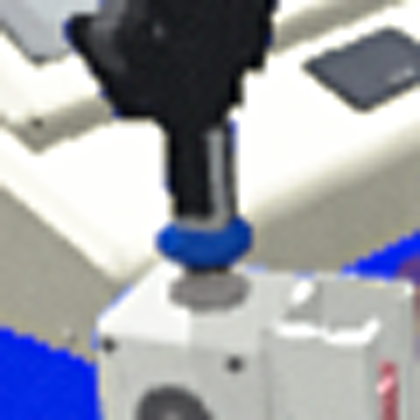

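The tips are now on the cap at (217,174), with 2.8 N on the wrist. Contact came at a reported z of about 0.102 for a cap top at 0.140, so the real tip is about 38 mm above the reported TCP. I'll press the remaining 17 mm or so by force.

>>> {"fn": "play_rows", "kwargs": {
  "rows": [
    [[0,0,0.02,0,0,0,1],[0,0,0.04,0,0,0,1],[0,0,0.06,0,0,0,1],[0,0,0.075,0,0,0,1],[0,0,0.083,0,0,0,1],[0,0,0.085,0,0,0,1],[0,0,0.085,0,0,0,1]]
  ]
}}

```text
time: 6.9
eef_pos: [0.6507, -0.0439, 0.0824]
eef_rot: [0.072, 0.997, 0.0, 0.0]
ft_force: [-0.1, -0.9, 6.1]
grip_width: 0.0004
finger_force: 2.9
```

>>> {"fn": "play_rows", "kwargs": {
  "rows": [
    [[0,0,0.005,0,0,0,1],[0,0,0.01,0,0,0,1],[0,0,0.01,0,0,0,1]]
  ]
}}

```text
time: 7.28
eef_pos: [0.6507, -0.0438, 0.0817]
eef_rot: [0.072, 0.997, 0.0, 0.001]
ft_force: [-1.1, 0.0, 10.3]
grip_width: -0.0001
finger_force: 5.6
```

That is the hard stop: 10 N, with z down only 0.7 mm. I'll release it smoothly.

>>> {"fn": "play_rows", "kwargs": {
  "rows": [
    [[0,0,0,0,0,0,1],[0,0,-0.03,0,0,0,1],[0,0,-0.06,0,0,0,1],[0,0,-0.09,0,0,0,1],[0,0,-0.13,0,0,0,1],[0,0,-0.2,0,0,0,1],[0,0,-0.3,0,0,0,1],[0,0,-0.35,0,0,0,1],[0,0,-0.35,0,0,0,1],[0,0,-0.35,0,0,0,1]]
  ]
}}

```text
time: 8.52
eef_pos: [0.6498, -0.0438, 0.1494]
eef_rot: [0.072, 0.997, 0.0, -0.001]
ft_force: [-0.0, -0.3, -0.5]
grip_width: -0.0
finger_force: 0.0
```

```bash
python3 st.py
python3 - <<'E'
from h import *
b=arm.read_camera('side')[140:270,180:320]
cv2.imwrite('pics/a5.png',cv2.resize(b,None,fx=4.5,fy=4.5,interpolation=cv2.INTER_CUBIC))
E
```

```text
t 8.53 tcp_d mm [136.0131  -0.1748 149.4279] tool axes in disp [[-1.0, -0.002, 0.002], [-0.002, 1.0, -0.0], [-0.002, -0.0, -1.0]] F [-0.0432 -0.3129 -0.463 ] w -1.3191889964625379e-05
```

View pics/a5.png

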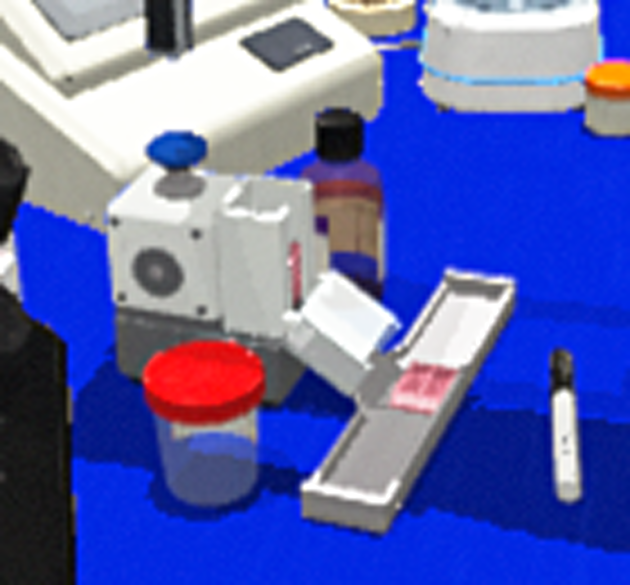

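The side view shows the plunger up with its cap at (219,173), and a single pink cassette lying in the lane near (274,226).

>>> {"fn": "play_rows", "kwargs": {
  "rows": [
    [[0.3,0,0,0,0,0,1],[0.6,-0.15,0,0,0,0,1],[0.7,-0.27,0,0,0,0,1],[0.7,-0.27,0,0,0,0,1],[0.7,-0.27,0,0,0,0,1]]
  ]
}}

```text
time: 9.2
eef_pos: [0.5047, -0.0769, 0.1501]
eef_rot: [0.073, 0.997, 0.0, 0.0]
ft_force: [-0.1, -0.3, -0.1]
grip_width: 0.0
finger_force: 0.0
```

```bash
cat > cas.py <<'E'
from st import *
im=arm.read_camera('side'); b,g,r=[im[...,i].astype(int) for i in range(3)]
_,_,L=blob(roi((r>g+25)&(r>b+10),252,195,300,262)); p=np.argwhere(L)[:,::-1]
D=1e3*np.array([w2d(ray('side',q,.015)) for q in p])
print('pink n',len(p),'px',p.mean(0),'D mean',D.mean(0),'x',np.percentile(D[:,0],[2,98]),'y',np.percentile(D[:,1],[2,98]))
E
python3 st.py; python3 cas.py
```

```text
t 9.20 tcp_d mm [ -2.6866 -54.2242 150.1303] tool axes in disp [[-1.0, -0.002, -0.001], [-0.002, 1.0, 0.0], [0.001, 0.0, -1.0]] F [-0.0673 -0.256  -0.1158] w 1.8282851734697944e-05
pink n 133 px [273.3985 225.5263] D mean [-3.7043  7.4342 15.    ] x [-17.1553   9.9811] y [-17.2058  31.781 ]
```

>>> {"fn": "play_rows", "kwargs": {
  "rows": [
    [[0,0,0.3,0,0,0,1],[0,0,0.55,0,0,0,1],[0,0,0.7,0,0,0,1],[0,0,0.8,0,0,0,1],[0,0,0.8,0,0,0,1],[0,0,0.8,0,0,0,1]]
  ]
}}

```text
time: 10.0
eef_pos: [0.5053, -0.0769, -0.0094]
eef_rot: [0.072, 0.997, 0.0, 0.001]
ft_force: [-1.2, -0.5, 0.1]
grip_width: -0.0001
finger_force: 0.0
```

```bash
python3 st.py
python3 - <<'E'
from h import *
b=arm.read_camera('side')[150:270,200:320]
cv2.imwrite('pics/a6.png',cv2.resize(b,None,fx=5,fy=5,interpolation=cv2.INTER_CUBIC))
E
```

```text
t 10.00 tcp_d mm [ -2.1318 -54.0797  -9.3662] tool axes in disp [[-1.0, -0.002, -0.001], [-0.002, 1.0, 0.0], [0.001, 0.0, -1.0]] F [-1.1541 -0.5045  0.104 ] w -7.025243615789801e-05
```

View pics/a6.png

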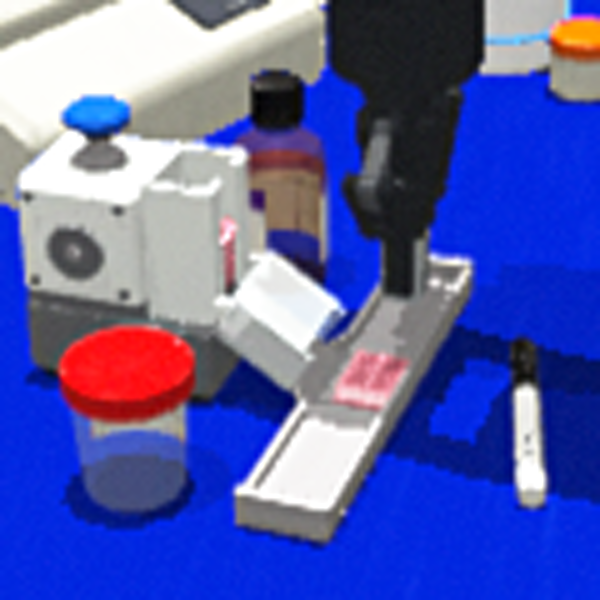

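The shut fingers hang over the lane at the right of the cassette, with their tip at crop (403,295), and the way to the pink cassette at (372,380) is clear. I'll lower to about 3.5 mm above the floor.

>>> {"fn": "play_rows", "kwargs": {
  "rows": [
    [[0,0,0.04,0,0,0,1],[0,0,0.07,0,0,0,1],[0,0,0.086,0,0,0,1],[0,0,0.086,0,0,0,1],[0,0,0.086,0,0,0,1]]
  ]
}}

```text
time: 10.68
eef_pos: [0.5042, -0.0771, -0.0269]
eef_rot: [0.072, 0.997, 0.0, 0.0]
ft_force: [-0.4, 0.1, 0.0]
grip_width: -0.0004
finger_force: 0.0
```

>>> {"fn": "play_rows", "kwargs": {
  "rows": [
    [[0,0.025,0,0,0,0,1],[0,0.05,0,0,0,0,1],[0,0.075,0,0,0,0,1],[0,0.1,0,0,0,0,1],[0,0.125,0,0,0,0,1],[0,0.15,0,0,0,0,1],[0,0.175,0,0,0,0,1],[0,0.2,0,0,0,0,1],[0,0.225,0,0,0,0,1],[0,0.25,0,0,0,0,1],[0,0.275,0,0,0,0,1],[0,0.3,0,0,0,0,1]]
  ]
}}

```text
time: 12.18
eef_pos: [0.5128, -0.0173, -0.027]
eef_rot: [0.072, 0.997, 0.0, 0.0]
ft_force: [-0.4, -0.3, -0.4]
grip_width: -0.0002
finger_force: 0.0
```

```bash
python3 st.py; python3 cas.py
```

```text
t 12.18 tcp_d mm [ -3.4082   5.9363 -26.9879] tool axes in disp [[-1.0, -0.002, -0.0], [-0.002, 1.0, 0.0], [0.0, 0.0, -1.0]] F [-0.4184 -0.317  -0.3682] w -0.00015851356599024937
pink n 139 px [269.1942 232.4676] D mean [-3.891  39.5169 15.    ] x [-17.066   9.799] y [15.6634 62.9721]
```

>>> {"fn": "play_rows", "kwargs": {
  "rows": [
    [[0,0.018,0,0,0,0,1],[0,0.036,0,0,0,0,1],[0,0.054,0,0,0,0,1],[0,0.072,0,0,0,0,1],[0,0.09,0,0,0,0,1],[0,0.108,0,0,0,0,1],[0,0.126,0,0,0,0,1],[0,0.144,0,0,0,0,1],[0,0.162,0,0,0,0,1],[0,0.18,0,0,0,0,1],[0,0.195,0,0,0,0,1],[0,0.21,0,0,0,0,1]]
  ]
}}

```text
time: 13.72
eef_pos: [0.5188, 0.024, -0.027]
eef_rot: [0.072, 0.997, 0.0, 0.0]
ft_force: [-0.4, -0.1, -0.0]
grip_width: -0.0
finger_force: 0.0
```

```bash
python3 st.py; python3 cas.py
```

```text
t 13.72 tcp_d mm [ -3.4885  47.7514 -26.9982] tool axes in disp [[-1.0, -0.002, -0.0], [-0.002, 1.0, 0.0], [0.0, 0.0, -1.0]] F [-0.428  -0.0692 -0.023 ] w -3.745899830372452e-06
pink n 153 px [263.366  241.9346] D mean [-3.9261 80.4723 15.    ] x [-17.3525   9.6074] y [ 57.0915 103.6486]
```

>>> {"fn": "play_rows", "kwargs": {
  "rows": [
    [[0,0.01,0,0,0,0,1],[0,0.02,0,0,0,0,1],[0,0.03,0,0,0,0,1],[0,0.04,0,0,0,0,1],[0,0.05,0,0,0,0,1],[0,0.05,0,0,0,0,1]]
  ]
}}

```text
time: 14.52
eef_pos: [0.5202, 0.0339, -0.027]
eef_rot: [0.072, 0.997, 0.0, -0.0]
ft_force: [0.8, -0.7, 0.6]
grip_width: -0.0002
finger_force: 0.0
```

>>> {"fn": "play_rows", "kwargs": {
  "rows": [
    [[0,0.005,0,0,0,0,1],[0,0.01,0,0,0,0,1],[0,0.01,0,0,0,0,1]]
  ]
}}

```text
time: 14.9
eef_pos: [0.5206, 0.0358, -0.027]
eef_rot: [0.072, 0.997, 0.0, 0.0]
ft_force: [0.5, -0.3, -0.2]
grip_width: -0.0004
finger_force: 0.0
```

```bash
python3 st.py; python3 cas.py
```

```text
t 14.90 tcp_d mm [ -3.4859  59.6196 -26.9861] tool axes in disp [[-1.0, -0.002, -0.0], [-0.002, 1.0, 0.0], [0.0, 0.0, -1.0]] F [ 0.4795 -0.2652 -0.2356] w -0.0003969669400115511
pink n 135 px [261.9852 243.7704] D mean [-3.3978 88.2857 15.    ] x [-16.9222   9.9161] y [ 68.0618 107.88  ]
```

>>> {"fn": "play_rows", "kwargs": {
  "rows": [
    [[0,0.005,0,0,0,0,1],[0,0.005,0,0,0,0,1],[0,0.005,0,0,0,0,1]]
  ]
}}

```text
time: 15.32
eef_pos: [0.5207, 0.0367, -0.027]
eef_rot: [0.072, 0.997, 0.0, 0.0]
ft_force: [-0.4, -0.2, -0.3]
grip_width: -0.0003
finger_force: 0.0
```

>>> {"fn": "play_rows", "kwargs": {
  "rows": [
    [[0,0.005,0,0,0,0,1],[0,0.005,0,0,0,0,1],[0,0.005,0,0,0,0,1]]
  ]
}}

```text
time: 15.7
eef_pos: [0.5208, 0.0378, -0.027]
eef_rot: [0.072, 0.997, 0.0, 0.0]
ft_force: [0.2, -0.0, -0.1]
grip_width: 0.0001
finger_force: 0.0
```

>>> {"fn": "play_rows", "kwargs": {
  "rows": [
    [[0,0.005,0,0,0,0,1],[0,0.005,0,0,0,0,1],[0,0.005,0,0,0,0,1]]
  ]
}}

```text
time: 16.08
eef_pos: [0.521, 0.0387, -0.027]
eef_rot: [0.072, 0.997, 0.0, 0.0]
ft_force: [0.2, -0.6, -1.1]
grip_width: 0.0001
finger_force: 0.0
```

```bash
python3 st.py; python3 cas.py
python3 - <<'E'
from h import *
b=arm.read_camera('side')[190:270,220:320]
cv2.imwrite('pics/a7.png',cv2.resize(b,None,fx=7,fy=7,interpolation=cv2.INTER_CUBIC))
E
```

```text
t 16.07 tcp_d mm [ -3.506   62.6082 -26.9923] tool axes in disp [[-1.0, -0.002, -0.0], [-0.002, 1.0, 0.0], [0.0, 0.0, -1.0]] F [ 0.2485 -0.5959 -1.0981] w 5.6126522672093775e-05
pink n 128 px [261.6797 244.2109] D mean [-3.3278 90.1321 15.    ] x [-17.0782   9.9806] y [ 71.0709 108.584 ]
```

View pics/a7.png

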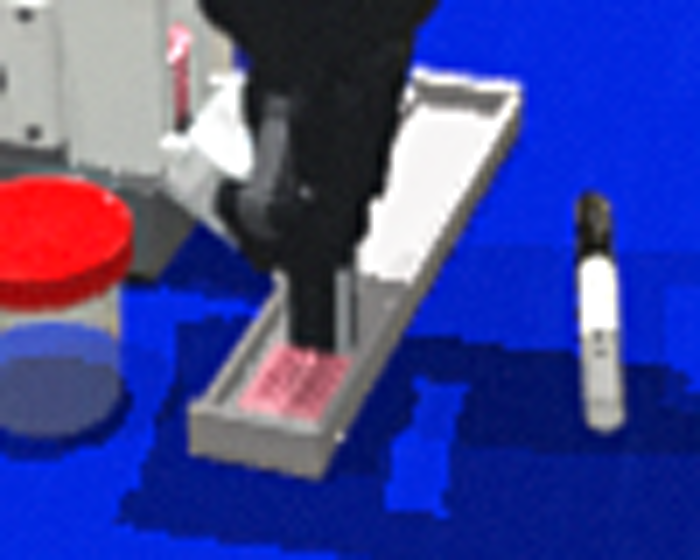

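The cassette at crop (295,385) is nearly at the left stop with the tips right behind it. There is no stop force yet, so I'll keep on in small steps.

>>> {"fn": "play_rows", "kwargs": {
  "rows": [
    [[0,0.005,0,0,0,0,1],[0,0.005,0,0,0,0,1],[0,0.005,0,0,0,0,1]]
  ]
}}

```text
time: 16.55
eef_pos: [0.5212, 0.0398, -0.027]
eef_rot: [0.072, 0.997, 0.0, 0.0]
ft_force: [-0.3, 0.3, 0.2]
grip_width: -0.0002
finger_force: 0.0
```

>>> {"fn": "play_rows", "kwargs": {
  "rows": [
    [[0,0.005,0,0,0,0,1],[0,0.005,0,0,0,0,1],[0,0.005,0,0,0,0,1]]
  ]
}}

```text
time: 16.92
eef_pos: [0.5213, 0.0407, -0.027]
eef_rot: [0.072, 0.997, 0.0, 0.0]
ft_force: [0.4, 0.1, -0.0]
grip_width: 0.0002
finger_force: 0.0
```

```bash
python3 st.py; python3 cas.py
```

```text
t 16.93 tcp_d mm [ -3.4905  64.6222 -26.9895] tool axes in disp [[-1.0, -0.002, -0.0], [-0.002, 1.0, 0.0], [0.0, 0.0, -1.0]] F [ 0.4465  0.1371 -0.049 ] w 0.00017090429181800202
pink n 124 px [261.5726 244.4435] D mean [-3.4027 91.0642 15.    ] x [-17.1094  10.0175] y [ 72.855  108.9599]
```

>>> {"fn": "play_rows", "kwargs": {
  "rows": [
    [[0,0.005,0,0,0,0,1],[0,0.005,0,0,0,0,1],[0,0.005,0,0,0,0,1]]
  ]
}}

```text
time: 17.35
eef_pos: [0.5214, 0.0417, -0.027]
eef_rot: [0.072, 0.997, 0.0, 0.0]
ft_force: [-0.5, 0.3, 0.1]
grip_width: -0.0003
finger_force: 0.0
```

>>> {"fn": "play_rows", "kwargs": {
  "rows": [
    [[0,0.005,0,0,0,0,1],[0,0.005,0,0,0,0,1],[0,0.005,0,0,0,0,1]]
  ]
}}

```text
time: 17.73
eef_pos: [0.5214, 0.0425, -0.027]
eef_rot: [0.072, 0.997, -0.0, -0.0]
ft_force: [-0.7, -1.9, 0.6]
grip_width: -0.0
finger_force: 1.0
```

```bash
python3 st.py; python3 cas.py
```

```text
t 17.73 tcp_d mm [ -3.6062  66.3941 -26.998 ] tool axes in disp [[-1.0, -0.002, 0.0], [-0.002, 1.0, -0.0], [-0.0, -0.0, -1.0]] F [-0.7272 -1.8555  0.5712] w -6.20787353065689e-06
pink n 117 px [261.3761 244.7179] D mean [-3.3457 92.2178 15.    ] x [-17.164   10.3306] y [ 75.4497 109.0568]
```

>>> {"fn": "play_rows", "kwargs": {
  "rows": [
    [[0,0.004,0,0,0,0,1],[0,0.004,0,0,0,0,1],[0,0.004,0,0,0,0,1]]
  ]
}}

```text
time: 18.15
eef_pos: [0.5214, 0.0426, -0.027]
eef_rot: [0.072, 0.997, -0.001, -0.0]
ft_force: [-1.2, -5.3, 1.1]
grip_width: -0.0
finger_force: 2.9
```

Now it is firmly against the stop: 5 N and no further travel. I'll back off 10 mm and then lift clear.

>>> {"fn": "play_rows", "kwargs": {
  "rows": [
    [[0,-0.01,0,0,0,0,1],[0,-0.03,0,0,0,0,1],[0,-0.05,0,0,0,0,1],[0,-0.05,0,0,0,0,1],[0,-0.05,-0.1,0,0,0,1],[0,-0.05,-0.3,0,0,0,1],[0,-0.05,-0.6,0,0,0,1],[0,-0.05,-0.8,0,0,0,1],[0,-0.05,-0.8,0,0,0,1],[0,-0.05,-0.8,0,0,0,1]]
  ]
}}

```text
time: 19.4
eef_pos: [0.5194, 0.0336, 0.1323]
eef_rot: [0.072, 0.997, 0.0, -0.001]
ft_force: [-0.3, 0.5, -0.4]
grip_width: 0.0001
finger_force: 0.0
```

```bash
python3 st.py; python3 cas.py
python3 - <<'E'
from h import *
b=arm.read_camera('side')[150:270,190:320]
cv2.imwrite('pics/a8.png',cv2.resize(b,None,fx=5,fy=5,interpolation=cv2.INTER_CUBIC))
E
```

```text
t 19.40 tcp_d mm [ -4.2921  57.3142 132.255 ] tool axes in disp [[-1.0, -0.002, 0.001], [-0.002, 1.0, -0.0], [-0.001, -0.0, -1.0]] F [-0.3206  0.4727 -0.3798] w 0.00011586587058622812
pink n 120 px [261.5583 244.6917] D mean [-3.6991 91.9861 15.    ] x [-17.3381  10.0543] y [ 74.4495 109.0153]
```

View pics/a8.png

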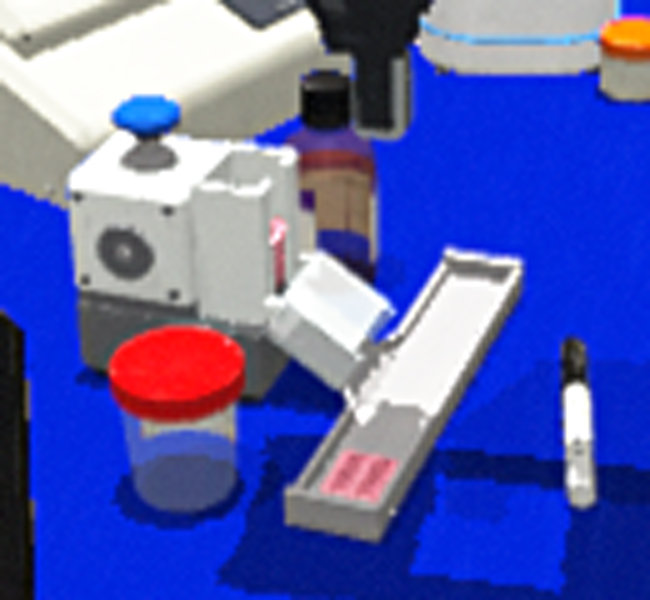

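The cassette lies flat against the left stop at crop (360,475). The plunger is up, the cup, bottle and marker stand where they were, and the gripper is clear.

```bash
python3 -c "
from workcell import arm
print(arm.hand_in())"
```

```text
the job is handed in; nothing more can be done
None
```

I pressed the plunger fully once and it came back up; the one ejected cassette lies flat against the left (cup-side) end stop, the cup, bottle and marker look unmoved in the last picture, and the job is handed in (no verdict came back).

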